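Knock the chest's loose lid pins home

TASK

Two of the three brass pins in the lid of the wooden jewelry chest have worked loose and stand up. Pick up the small mallet and knock both of them fully home with brisk blows of the mallet's head (not a slow press, and not with the fingers), then stand the mallet on its head, handle level, in the middle of the round stone coaster and let go. Leave the other things on the dresser where they are.

Things in the scene. Friction and masses are not known exactly. Their poses are not given: they have to be found in the camera images.
- mallet: small mallet standing on its head: upright black rubber cylinder, 46 mm diameter, 60 mm tall, flat ends; level dark wooden handle, 16 x 16 mm section, its axis 30 mm above the origin, running along the mallet's -x axis and ending 140 mm from the head's axis. About 250 g, centre of mass 7 mm from the head's axis. Origin: centre of the head's underside (striking face); z up
- coaster: round grey stone coaster, 110 mm diameter, 10 mm thick, lying flat and loose (about 400 g). Origin: centre of its underside; z up
- chest: wooden jewelry chest, fixed, 120 (x) by 200 (y) by 90 mm high, drawer and latch on its -x side, facing the robot. Flat lid with three pin places in a row, at x = -20 and y = -60, 0, +60 mm, each with a brass collar 26 mm across, 2 mm high. Which pin is in which place varies. Origin: centre of its underside; z up
- pin_a (a joint): how far the first loose pin is driven in: value 0 = fully raised, 0.018 m = fully home (end stop, head resting on its collar); grows downwards. It slides stiffly: about 4.5 N of friction plus a weak upward spring (up to 1.1 N, too weak to lift it), so it stays where it is driven. Starts 0 to 0.006
- pin_b (a joint): how far the second loose pin is driven in: value 0 = fully raised, 0.018 m = fully home (end stop, head resting on its collar); grows downwards. It slides stiffly: about 4.5 N of friction plus a weak upward spring (up to 1.1 N, too weak to lift it), so it stays where it is driven. Starts 0 to 0.006
- pin_c (a joint): the sound pin: value 0 = fully raised, 0.018 m = fully home (end stop, head resting on its collar); grows downwards. It slides stiffly: about 4.5 N of friction plus a weak upward spring (up to 1.1 N, too weak to lift it), so it stays where it is driven. It starts home and must stay home
- pin_a_top (a point): centre of the flat top of the first loose brass pin's head (head 18 mm across, 6 mm thick, on a 10 mm stem). Its height is 98 mm when the pin is home, and up to 116 mm when raised
- pin_b_top (a point): centre of the flat top of the second loose brass pin's head (head 18 mm across, 6 mm thick, on a 10 mm stem). Its height is 98 mm when the pin is home, and up to 116 mm when raised
- pin_c_top (a point): centre of the flat top of the sound brass pin's head (head 18 mm across, 6 mm thick, on a 10 mm stem). Its height is 98 mm when the pin is home, and up to 116 mm when raised
- tin: bystander: aluminium travel tin, 64 mm diameter, 50 mm tall, origin at the centre of its underside
- photo_block: bystander: clear acrylic photo block, 24 x 100 x 75 mm tall, origin at the centre of its underside
- scent: bystander: amber scent bottle, 40 mm diameter, 95 mm tall, origin at the centre of its underside
- ring_dish: bystander: white ceramic ring dish, 84 mm across, 22 mm tall, origin at the centre of its underside
- ring_box: bystander: grey ring box, about 29 x 29 x 30 mm tall, between the chest and the mallet's side of the dresser, origin at the centre of its underside
- hairbrush: bystander: hairbrush lying far to the right, about 0.2 m long along its x
Things that resemble listed ones, but are neither listed nor needed, are in the scene too. What is shaped like the coaster but blue, green or purple is not meant.

How it is judged:
On the way, in this order (a step that is already met when the one before it is completed fails the run):
1. one raised pin is moving down briskly (over 0.03 m/s) under the mallet's head (head's axis within 30 mm of the pin) while the other is still raised (under 10 mm driven) (((velocity of joint pin_a above 0.03 m/s and horizontal distance between pin_a_top and mallet below 0.03 m and value of joint pin_b below 0.01 m) or (velocity of joint pin_b above 0.03 m/s and horizontal distance between pin_b_top and mallet below 0.03 m and value of joint pin_a below 0.01 m))).
2. the other pin is moving down briskly (over 0.03 m/s) under the mallet's head (within 30 mm) once the first is well down (over 10 mm driven) (((velocity of joint pin_a above 0.03 m/s and horizontal distance between pin_a_top and mallet below 0.03 m and value of joint pin_b above 0.01 m) or (velocity of joint pin_b above 0.03 m/s and horizontal distance between pin_b_top and mallet below 0.03 m and value of joint pin_a above 0.01 m))).
At the end, for the whole second after the job is handed in: All three pins are home (driven at least 16 of 18 mm) and stay so; the mallet stands still on its head on the coaster, handle level (within 0.12 rad), its head's axis within 30 mm of the coaster's centre; the coaster lies flat; the mallet is released (value of joint each of pin_a, pin_b, pin_c above 0.016 m and angle between mallet's own z axis and vertical below 0.12 rad and horizontal distance between mallet and coaster below 0.03 m and z of mallet in the frame of coaster between 0.007 and 0.014 m and linear speed of mallet below 0.02 m/s and angle between coaster's own z axis and vertical below 0.1 rad); the robot touches nothing.
It fails at once if the fingers press on a pin (contact force between any of pin_a, pin_b, pin_c and the fingers above 2 N).
It fails at once if a bystander (tin, photo block, scent bottle, ring dish, ring box or hairbrush) is moved by more than 30 mm (distance of any of tin, photo_block, scent, ring_dish, ring_box, hairbrush from where it was at the start of the episode above 0.03 m).
It also fails if it takes over 45 s, if anything falls off the work surface, if the arm or the gripper's body presses on something with over 40 N, if the wrist force passes 120 N, or if a joint passes its speed limit or range.

ROBOT

A 6-joint arm with a two-finger parallel gripper is mounted at the origin on the work surface. World frame = base frame: x ahead of the robot, y to its left, z up, the work surface at z = 0. Lengths are in m, angles in rad, forces in N, time in s.
With the tool pointing down it reaches from about 0.25 to 0.775 m from the base axis. Payload 4 kg.
Tool frame: the origin (TCP) lies on the centre line of the jaws, within the pads' length; the fingertips stand 25 mm ahead of it and the grasp point (between the pads) lies 6 mm ahead of it; z points along the fingers, y is the line along which they close (so a half turn about z gives the same grasp; the last joint's range is limited). The gripper opens to 85 mm and grips with 20 to 120 N. Pads are 22 mm wide; open, the fingers measure 114 mm over their backs; the gripper's body (76 mm by 85 mm) begins 54 mm behind the grasp point. The pads swing forward as they close: fully open they stand 13 mm farther back than shut.
Start: joints at [1.129, 0.087, 1.371, -0, 1.684, -0.103], TCP at [0.183, 0.519, 0.217] pointing down, gripper open.
Joint ranges: [-3.1, 3.1], [-0.76, 2.03], [0.27, 2.55], [-1.08, 4.22], [0.17, 2.65], [-2.57, 2.57]. Speed limits (rad/s): [2.79, 2.79, 3.14, 3.14, 3.14, 3.14].

INTERFACE

Orientations are given as a rotation vector (axis times angle).
In Python, from plant import read_state, eyes, ticket, masks_of gives the robot as it stands.
- The arm moves only by the tool arm_command, never from a script. Its argument "rows" is a list of rows, each an object of numbers: "x", "y", "z": the shift along the tool's x, y, z in units of 0.08 m (1.0 is 0.08 m); "wx", "wy", "wz": the turn, a rotation vector about the tool's x, y, z in units of 180 degrees (1.0 is 180 degrees); "jaw": the opening, from 0 (shut) to 1 (fully open). In form: [{"x": .., "y": .., "z": .., "wx": .., "wy": .., "wz": .., "jaw": ..}, ...]. A call has 1 to 12 rows; each row shifts and turns the commanded pose from where the row before left it, along the tool's axes as they then stand; what a row does not reach is not made up. A row lasts 1/8 s, in which the tool goes at most 62.5 mm and 10.7 degrees, less where a joint would pass 70% of its speed; a pose out of reach is approached as far as the arm can. A call with a number of a shift or a turn outside -1 to 1 is refused whole. A call with a gripper value outside its range is refused whole. The fingers move at their own pace and stop on an object; "squeeze" is the grip in N (left out, the last holds). Time passes only in rows, so rows that do not move let the fingers close. It gives the time, the measured TCP pose, the force, the opening and the grip force at its end, in the units of the state.
- read_state(): the state, without advancing time (a new reading comes with each control period).
- eyes.capture(name): name is "scene" or "top" or "wrist"; returns a dict with "image" (420x560x3 uint8, red, green, blue), "camera_matrix" (3x3 intrinsics, pixels), "eye" and "attitude" of the camera in the world; the wrist camera has in their place "hand_eye" (4x4, takes a point from camera to tool coordinates, whose origin is the TCP and whose axes are the flange's). Camera axes: x right, y up, looking along -z (the intrinsics and any distortion apply to the point x, -y, -z); pixel columns grow to the right and rows downward; lengths in m; the calibration is good to about 2 mm. A picture is of the moment at which its call begins: read the wrist's pose just before it. There is no depth.
- ticket.finish_job(): hands the job in; it is judged then, once.
Trained networks look in a picture, given as the dict that the camera call returned (one of the last four; its "shot" number tells which), for a name from the list of things; names that differ only in an ending like _2 or _b are one class to them, and where a whole thing is asked for, a point or a joint stands for the part that bears it (a point fixed in the world has none). Each returns a list of dicts, best first, with "score" (0 to 1); they miss things now and then, are a little off and sometimes report something else, mostly with a low value. They report only what shows in the picture. A call takes as long as a camera call. They do not tell look-alikes from the thing itself.
- masks_of(picture, thing): "pixels" (420x560 bool, what is visible of it) and "at" ([column, row] in pixels, amid what is visible of it).
The state is a dict: "clock": time; "joints": joint angles; "joint_velocities": joint speeds; "joint_torque": joint torques, N m; "tool_pos": TCP position; "orientation": TCP orientation; "force": force on the tool from outside, world axes, zero at the start; "ft_torque": the same for the moment, N m; "width": finger opening in m; "grip_force": force on a finger pad.
Only numpy, scipy, OpenCV 4.12 (cv2) and the standard library are available. Lean on these libraries where they do the work, as an engineer would, in place of code of your own. Each camera call takes 0.05 s, during which the arm holds its last target. There are 200 camera calls.

## Working session

There is one attempt and no reset: what is moved stays moved. The work goes in short steps, Python scripts to look and compute and a tool call to move; the robot and the scene stay as the last step left them, time stands still between calls to the robot, and variables do not carry over. Pictures are saved under pics/ and viewed, at most 10 in all, crops included, and the job is handed in when it is done.

Besides the shell and the picture viewer there is one more tool, called as a command line: name --argument value ..., lists and objects as JSON in quotes. arm_command: Moves the arm, as the interface text tells. Shifts and turns lie within -1 to 1; 1 stands for 0.08 m of shift or 180 degrees of turn. Its arguments: {"type":"object","properties":{"rows":{"type":"array"},"squeeze":{"type":"number"}},"required":["rows"]}

```bash
mkdir -p pics; cat > h.py <<'E'
import numpy as np, cv2
from plant import read_state, eyes, ticket, masks_of
from scipy.spatial.transform import Rotation as R
def rot(a):
    a=np.array(a,float)
    return a if a.shape==(3,3) else (R.from_rotvec(a).as_matrix() if a.size==3 else R.from_quat(a).as_matrix())
def ray(p,uv):
    K=np.array(p['camera_matrix']); d=np.linalg.inv(K)@[uv[0],uv[1],1.]
    return np.array(p['eye']), rot(p['attitude'])@np.array([d[0],-d[1],-d[2]])
def onz(p,uv,z):
    e,d=ray(p,uv); return e+d*(z-e[2])/d[2]
def proj(p,X):
    c=rot(p['attitude']).T@(np.array(X)-p['eye']); q=np.array(p['camera_matrix'])@[c[0],-c[1],-c[2]]; return q[:2]/q[2]
def save(p,n): cv2.imwrite('pics/'+n,p['image'][:,:,::-1])
E
python3 - <<'E'
from h import *
for n in ['top','scene']:
    p=eyes.capture(n); save(p,n+'0.png'); print(n,{k:v for k,v in p.items() if k!='image'})
    for t,z in [('mallet',.06),('coaster',.01),('chest',.09),('pin_a_top',.1),('ring_box',.03),('tin',.05),('photo_block',.075),('scent',.095),('ring_dish',.02),('hairbrush',.02)]:
        for m in masks_of(p,t):
            print(t,round(m['score'],2),np.round(m['at']),m['pixels'].sum(),onz(p,m['at'],z).round(3))
E
```

```text
top {'camera_matrix': array([[444.59935079,   0.        , 268.74547115],
       [  0.        , 444.59935079, 210.79537199],
       [  0.        ,   0.        ,   1.        ]]), 'eye': array([ 0.28631098, -0.04212252,  1.29629875]), 'attitude': array([ 0.13384053, -0.13629686, -1.58256721]), 'shot': 1}
mallet 0.77 [360. 167.] 513 [ 0.624 -0.311  0.06 ]
coaster 0.76 [291. 222.] 1126 [ 0.476 -0.111  0.01 ]
coaster 0.66 [345. 224.] 1149 [ 0.467 -0.269  0.01 ]
coaster 0.56 [354. 304.] 1221 [ 0.238 -0.282  0.01 ]
chest 0.57 [212. 188.] 3370 [0.562 0.112 0.09 ]
pin_a_top 0.68 [408. 178.] 687 [ 0.58  -0.431  0.1  ]
ring_box 0.56 [210. 128.] 540 [0.76  0.127 0.03 ]
ring_box 0.48 [295. 186.] 112 [ 0.577 -0.123  0.03 ]
ring_box 0.37 [361. 168.] 464 [ 0.63 -0.32  0.03]
tin 0.6 [120. 233.] 444 [0.445 0.374 0.05 ]
photo_block 0.96 [277. 130.] 533 [ 0.732 -0.073  0.075]
scent 0.64 [129. 189.] 238 [0.561 0.341 0.095]
ring_dish 0.74 [207. 128.] 625 [0.762 0.136 0.02 ]
hairbrush 0.74 [410. 178.] 765 [ 0.598 -0.465  0.02 ]
hairbrush 0.65 [296. 185.] 109 [ 0.584 -0.128  0.02 ]
scene {'camera_matrix': ar
[... 435 characters left out ...]
 0.67 [271. 215.] 1242 [ 0.477 -0.113  0.01 ]
coaster 0.55 [303. 142.] 859 [ 0.245 -0.277  0.01 ]
coaster 0.53 [163. 156.] 764 [ 0.595 -0.464  0.01 ]
chest 0.73 [301. 290.] 5739 [0.581 0.141 0.09 ]
pin_a_top 0.61 [296. 250.] 70 [0.532 0.057 0.1  ]
ring_box 0.47 [184. 273.] 746 [ 0.745 -0.082  0.03 ]
tin 0.95 [423. 350.] 961 [0.455 0.382 0.05 ]
tin 0.18 [300. 291.] 5634 [0.569 0.125 0.05 ]
photo_block 0.82 [185. 273.] 721 [ 0.754 -0.05   0.075]
scent 0.85 [368. 379.] 562 [0.602 0.37  0.095]
ring_dish 0.74 [229. 346.] 1171 [0.759 0.126 0.02 ]
ring_dish 0.7 [307. 271.] 75 [0.511 0.078 0.02 ]
ring_dish 0.43 [424. 348.] 955 [0.433 0.374 0.02 ]
hairbrush 0.57 [163. 155.] 762 [ 0.596 -0.458  0.02 ]
```

View pics/top0.png

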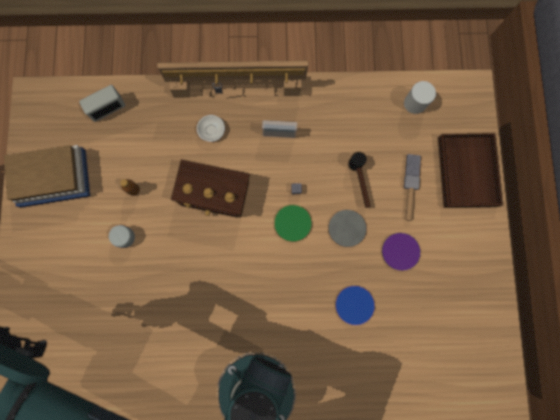

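View pics/scene0.png

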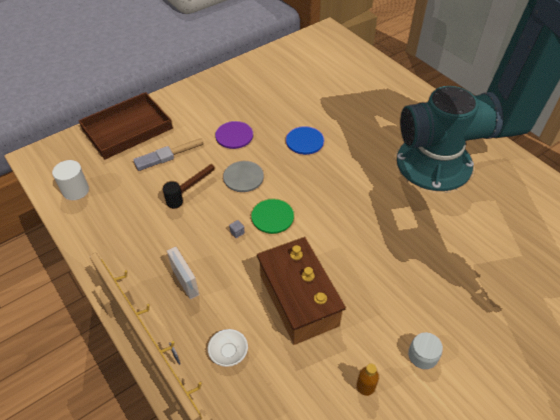

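```bash
python3 - <<'E'
from h import *
T=eyes.capture('top'); S=eyes.capture('scene')
def crop(p,x,y,w,h,f): return cv2.resize(p['image'][y:y+h,x:x+w],None,fx=f,fy=f,interpolation=cv2.INTER_CUBIC)
a=np.vstack([np.hstack([crop(T,165,150,95,75,4),crop(S,250,230,95,75,4)]),np.hstack([crop(T,325,145,95,70,4),crop(S,150,155,95,70,4)])])
cv2.imwrite('pics/crops.png',a[:,:,::-1]); print(a.shape)
# chest corners per top mask / colour blobs
for p,n,box in((T,'T',(165,150,95,75)),(S,'S',(250,230,95,90))):
    hsv=cv2.cvtColor(p['image'],cv2.COLOR_RGB2HSV); x,y,w,h=box
    m=np.zeros(hsv.shape[:2],np.uint8); m[y:y+h,x:x+w]=cv2.inRange(hsv,(18,130,110),(35,255,255))[y:y+h,x:x+w]
    N,l,st,c=cv2.connectedComponentsWithStats(m)
    for i in range(1,N):
        if st[i,4]>8: print(n,st[i],c[i].round(1),onz(p,c[i],.1).round(4))
    mm=[q for q in masks_of(p,'chest')][0]['pixels'].astype(np.uint8)
    print('chest',cv2.minAreaRect(cv2.findNonZero(mm)))
    hd=cv2.inRange(hsv,(0,0,0),(179,255,45))
    b=(330,145,50,65) if n=='T' else (155,160,65,55)
    m=np.zeros_like(hd);x,y,w,h=b;m[y:y+h,x:x+w]=hd[y:y+h,x:x+w]
    N,l,st,c=cv2.connectedComponentsWithStats(m)
    for i in range(1,N):
        if st[i,4]>20: print(n,'dark',st[i],c[i].round(1))
    # grey coaster: low saturation
    for q in masks_of(p,'coaster'):
        col=p['image'][q['pixels']].mean(0); 
        if np.ptp(col)<30: e=cv2.fitEllipse(cv2.findNonZero(q['pixels'].astype(np.uint8))); ct=cv2.moments(q['pixels'].astype(np.uint8)); c=(ct['m10']/ct['m00'],ct['m01']/ct['m00']); print('grey',c,col.round(),onz(p,c,.01).round(4))
E
```

```text
(580, 760, 3)
T [183 184   8   9  49] [186.7 188.2] [0.5605 0.1792 0.1   ]
T [204 189   8   8  48] [207.4 192.7] [0.5469 0.1222 0.1   ]
T [225 193   8   9  46] [228.8 197. ] [0.534  0.0633 0.1   ]
T [205 211   4   4  12] [206.7 212.4] [0.4919 0.1238 0.1   ]
chest ((209.3989715576172, 189.35427856445312), (73.91950225830078, 50.97795486450195), 13.626993179321289)
T dark [349 153  17  17 198] [357. 161.]
grey (346.85663082437276, 227.34856630824373) [100.  99.  91.] [ 0.4566 -0.273   0.01  ]
S [290 245  13  15 134] [296.1 252.6] [0.5361 0.0648 0.1   ]
S [302 267  13  14 137] [307.8 274. ] [0.5497 0.1237 0.1   ]
S [314 292  13  12 120] [320.  297.9] [0.5657 0.1844 0.1   ]
chest ((301.40869140625, 288.6180725097656), (101.04566192626953, 64.33818054199219), 64.29004669189453)
S dark [163 182  19  26 381] [172.5 194.5]
grey (243.55830753353973, 175.88544891640868) [131. 130. 122.] [ 0.4567 -0.2685  0.01  ]
```

View pics/crops.png

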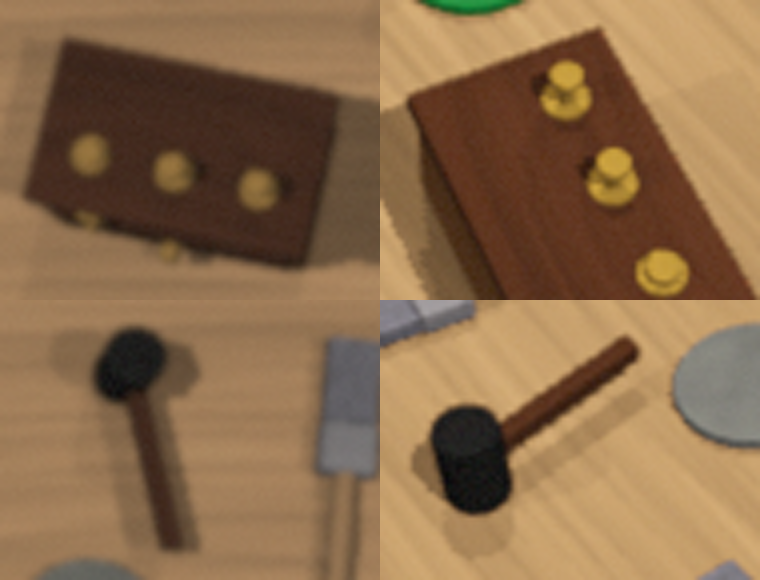

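```bash
python3 - <<'E'
from h import *
from scipy.optimize import least_squares
T=eyes.capture('top'); S=eyes.capture('scene')
t=lambda x,y,ox,oy:(ox+(x)/4,oy+(y)/4)
C=[(T,t(65,40,165,150),(60,100,90)),(T,t(337,95,165,150),(60,-100,90)),(T,t(305,265,165,150),(-60,-100,90)),(T,t(27,195,165,150),(-60,100,90)),
(S,t(30,98,250,230),(60,-100,90)),(S,t(220,30,250,230),(-60,-100,90)),(S,t(282,273,250,230),(-20,60,98)),(T,(186.7,188.2),(-20,60,97))]
C+=[(S,t(187,105,250,230),(-20,-60,92)),(S,t(233,190,250,230),(-20,0,92))]
def M(v,P): c,s=np.cos(v[2]),np.sin(v[2]); P=np.array(P)/1000; return np.array([v[0]+c*P[0]-s*P[1],v[1]+s*P[0]+c*P[1],P[2]])
def fit(C,v0,extra=0):
    r=least_squares(lambda v:np.concatenate([proj(p,M(v,P))-uv for p,uv,P in C]),v0,loss='soft_l1'); print(r.x.round(4),np.round(r.fun,1).tolist()); return r.x
v=fit(C,[.56,.12,-.2])
for y,tu,su in((-60,t(255,187,165,150),t(187,76,250,230)),(0,t(172,170,165,150),t(235,163,250,230))):
    r=least_squares(lambda h:np.concatenate([proj(T,M(v,(-20,y,h[0])))-tu,proj(S,M(v,(-20,y,h[0])))-su]),[110]); print('pin',y,r.x,M(v,(-20,y,r.x[0])),r.fun.round(1))
print('home',M(v,(-20,60,98)))
D=[(T,t(137,355,325,145-75),(0,0,60)),(T,t(172,548,325,145-75),(-140,0,36)),(S,t(90,428,150,155-75),(0,0,60)),(S,t(248,350,150,155-75),(-140,0,30))]
m=fit(D,[.62,-.31,.2]); print('handle -80',M(m,(-80,0,30)), 'dir deg',np.degrees(m[2]))
s=read_state(); print(s)
E
```

```text
[ 0.568   0.1193 -0.2355] [-1.7, -1.9, -0.4, -0.6, -2.2, -1.8, -3.1, 0.2, -1.0, -1.4, 0.6, -1.4, 0.0, -1.4, -0.9, -0.5, 0.0, -1.7, -0.0, -1.7]
pin -60 [111.81257521] [0.53459865 0.0656293  0.11181258] [-1.2 -0.9  0.2  0.4]
pin 0 [109.20395364] [0.54859845 0.12397315 0.10920395] [-1.7 -1.1 -0.3  0.7]
home [0.56259826 0.18231701 0.098     ]
[ 0.6491 -0.306   0.1879] [-1.0, -0.2, 0.1, -0.1, -1.4, -0.1, 1.0, -1.7]
handle -80 [ 0.57047365 -0.32095456  0.03      ] dir deg 10.765672374338607
{'clock': 1.5, 'joints': array([ 1.12886333e+00,  8.72040412e-02,  1.37070211e+00, -1.23534924e-05,
        1.68363715e+00, -1.03117194e-01]), 'joint_velocities': array([ 0.00066012, -0.00030548, -0.00033432, -0.0011582 , -0.0012151 ,
       -0.00031902]), 'joint_torque': array([-3.27645307e-05, -3.51716709e+01, -3.13455248e+01, -1.77595230e-04,
        4.60378160e-04,  2.81901265e-05]), 'tool_pos': array([0.18282266, 0.51872939, 0.21663759]), 'orientation': array([5.29666534e-01, 3.09659491e+00, 6.94762194e-05]), 'force': array([ 0.95235837, -0.59887654,  0.21064485]), 'ft_torque': array([0.02028298, 0.02452791, 0.00800784]), 'grip_force': 0.0, 'width': 0.08534610693098686}
```

arm_command --rows '[{"x": -0.52,"y": -0.5,"jaw": 1},{"x": -0.52,"y": -0.5,"jaw": 1},{"x": -0.52,"y": -0.5,"jaw": 1},{"x": -0.52,"y": -0.5,"jaw": 1},{"x": -0.52,"y": -0.5,"jaw": 1},{"x": -0.52,"y": -0.5,"jaw": 1},{"x": -0.52,"y": -0.5,"jaw": 1},{"x": -0.52,"y": -0.5,"jaw": 1},{"x": -0.52,"y": -0.5,"jaw": 1},{"x": -0.52,"y": -0.5,"jaw": 1},{"x": -0.52,"y": -0.5,"jaw": 1},{"x": -0.52,"y": -0.5,"jaw": 1}]'

```text
schema error: expected keys x, y, z, wx, wy, wz, jaw
```

arm_command --rows '[{"x": -0.53,"y": -0.52,"jaw": 1},{"x": -0.53,"y": -0.52,"jaw": 1},{"x": -0.53,"y": -0.52,"jaw": 1},{"x": -0.53,"y": -0.52,"jaw": 1},{"wz": 0.059,"jaw": 1},{"wz": 0.059,"jaw": 1},{"wz": 0.059,"jaw": 1},{"wz": 0.059,"jaw": 1},{"wz": 0.059,"jaw": 1},{"wz": 0.059,"jaw": 1},{"wz": 0.059,"jaw": 1},{"wz": 0.059,"jaw": 1}]'

```text
schema error: expected keys x, y, z, wx, wy, wz, jaw
```

arm_command --rows '[{"wz": 0.059,"jaw": 1},{"wz": 0.059,"jaw": 1},{"wz": 0.059,"jaw": 1},{"wz": 0.059,"jaw": 1},{"wz": 0.059,"jaw": 1},{"wz": 0.059,"jaw": 1},{"wz": 0,"jaw": 1}]'

```text
schema error: expected keys x, y, z, wx, wy, wz, jaw
```

```bash
cat >> h.py <<'E'
def wrist():
    s=read_state(); p=eyes.capture('wrist'); H=np.array(p['hand_eye']); A=R.from_rotvec(s['orientation']).as_matrix()
    p['eye']=A@H[:3,3]+s['tool_pos']; p['attitude']=A@H[:3,:3]; return s,p
E
python3 - <<'E'
from h import *
s,p=wrist(); save(p,'w1.png'); print(s['clock'],s['tool_pos'],s['orientation'],s['joints'],p['eye']); A=R.from_rotvec(s['orientation']).as_matrix(); print('xyaw',np.degrees(np.arctan2(A[1,0],A[0,0])))
for m in masks_of(p,'mallet'): print(m['score'],m['at'])
print(proj(p,(.6491,-.306,.06)),proj(p,(.512,-.332,.038)))
E
```

```text
1.5 [0.18282266 0.51872939 0.21663759] [5.29666534e-01 3.09659491e+00 6.94762194e-05] [ 1.12886333e+00  8.72040412e-02  1.37070211e+00 -1.23534924e-05
  1.68363715e+00 -1.03117194e-01] [0.12038495 0.53949798 0.3730525 ]
xyaw 160.58720475688935
[-150.24196103  672.07926157] [-208.60433046  595.91452085]
```

View pics/w1.png

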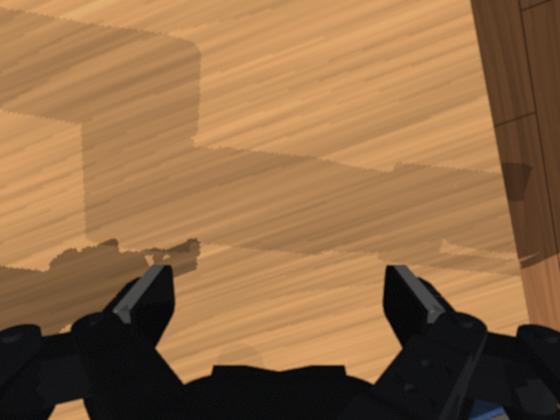

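The picture shows only bare table and the open fingers: the arm hasn't moved, because every row needs all seven keys. I'll send the move again.

arm_command --rows '[{"x": -0.52,"y": -0.5,"z": 0,"wx": 0,"wy": 0,"wz": 0,"jaw": 1},{"x": -0.52,"y": -0.5,"z": 0,"wx": 0,"wy": 0,"wz": 0,"jaw": 1},{"x": -0.52,"y": -0.5,"z": 0,"wx": 0,"wy": 0,"wz": 0,"jaw": 1},{"x": -0.52,"y": -0.5,"z": 0,"wx": 0,"wy": 0,"wz": 0,"jaw": 1},{"x": -0.52,"y": -0.5,"z": 0,"wx": 0,"wy": 0,"wz": 0,"jaw": 1},{"x": -0.52,"y": -0.5,"z": 0,"wx": 0,"wy": 0,"wz": 0,"jaw": 1},{"x": -0.52,"y": -0.5,"z": 0,"wx": 0,"wy": 0,"wz": 0,"jaw": 1},{"x": -0.52,"y": -0.5,"z": 0,"wx": 0,"wy": 0,"wz": 0,"jaw": 1},{"x": -0.52,"y": -0.5,"z": 0,"wx": 0,"wy": 0,"wz": 0,"jaw": 1},{"x": -0.52,"y": -0.5,"z": 0,"wx": 0,"wy": 0,"wz": 0,"jaw": 1},{"x": -0.52,"y": -0.5,"z": 0,"wx": 0,"wy": 0,"wz": 0,"jaw": 1},{"x": -0.52,"y": -0.5,"z": 0,"wx": 0,"wy": 0,"wz": 0,"jaw": 1}]'

```text
clock: 3.1
tool_pos: [0.4948, -0.1018, 0.2169]
orientation: [0.53, 3.096, 0.001]
force: [0.6, 0.7, 1.4]
width: 0.0852
grip_force: 0.0
```

arm_command --rows '[{"x": -0.53,"y": -0.52,"z": 0,"wx": 0,"wy": 0,"wz": 0,"jaw": 1},{"x": -0.53,"y": -0.52,"z": 0,"wx": 0,"wy": 0,"wz": 0,"jaw": 1},{"x": -0.53,"y": -0.52,"z": 0,"wx": 0,"wy": 0,"wz": 0,"jaw": 1},{"x": -0.53,"y": -0.52,"z": 0,"wx": 0,"wy": 0,"wz": 0,"jaw": 1},{"x": 0,"y": 0,"z": 0,"wx": 0,"wy": 0,"wz": 0.059,"jaw": 1},{"x": 0,"y": 0,"z": 0,"wx": 0,"wy": 0,"wz": 0.059,"jaw": 1},{"x": 0,"y": 0,"z": 0,"wx": 0,"wy": 0,"wz": 0.059,"jaw": 1},{"x": 0,"y": 0,"z": 0,"wx": 0,"wy": 0,"wz": 0.059,"jaw": 1},{"x": 0,"y": 0,"z": 0,"wx": 0,"wy": 0,"wz": 0.059,"jaw": 1},{"x": 0,"y": 0,"z": 0,"wx": 0,"wy": 0,"wz": 0.059,"jaw": 1},{"x": 0,"y": 0,"z": 0,"wx": 0,"wy": 0,"wz": 0.059,"jaw": 1},{"x": 0,"y": 0,"z": 0,"wx": 0,"wy": 0,"wz": 0.059,"jaw": 1}]'

```text
clock: 4.6
tool_pos: [0.5988, -0.3132, 0.2164]
orientation: [-2.487, -1.918, 0.0]
force: [0.4, 0.4, 0.1]
width: 0.085
grip_force: 0.0
```

arm_command --rows '[{"x": 0,"y": 0,"z": 0,"wx": 0,"wy": 0,"wz": 0.059,"jaw": 1},{"x": 0,"y": 0,"z": 0,"wx": 0,"wy": 0,"wz": 0.059,"jaw": 1},{"x": 0,"y": 0,"z": 0,"wx": 0,"wy": 0,"wz": 0.059,"jaw": 1},{"x": 0,"y": 0,"z": 0,"wx": 0,"wy": 0,"wz": 0.059,"jaw": 1},{"x": 0,"y": 0,"z": 0,"wx": 0,"wy": 0,"wz": 0.059,"jaw": 1},{"x": 0,"y": 0,"z": 0,"wx": 0,"wy": 0,"wz": 0.059,"jaw": 1},{"x": 0,"y": 0,"z": 0,"wx": 0,"wy": 0,"wz": 0,"jaw": 1}]'

```text
clock: 5.48
tool_pos: [0.5988, -0.3132, 0.2164]
orientation: [-3.124, -0.329, 0.0]
force: [-0.0, -0.1, -0.7]
width: 0.0856
grip_force: 0.0
```

```bash
python3 - <<'E'
from h import *
s,p=wrist(); save(p,'w2.png'); print(s['clock'],s['tool_pos'],s['orientation'],s['joints'],p['eye']); A=R.from_rotvec(s['orientation']).as_matrix(); print('xyaw',np.degrees(np.arctan2(A[1,0],A[0,0])))
for m in masks_of(p,'mallet'): print(m['score'],m['at'])
print(proj(p,(.6491,-.306,.06)),proj(p,(.512,-.332,.038)))
E
```

```text
5.475 [ 0.5987638  -0.31317804  0.2163938 ] [-3.12401425e+00 -3.29238375e-01  2.32478469e-04] [-5.65833822e-01  3.73454390e-01  1.02747296e+00  1.26926974e-04
  1.74095353e+00  7.94980143e-01] [ 0.66423008 -0.30069125  0.37280187]
xyaw 12.032334532718293
0.95 [278.8, 153.1]
[280.85391228 134.71254773] [277.33396262 270.47719491]
```

View pics/w2.png

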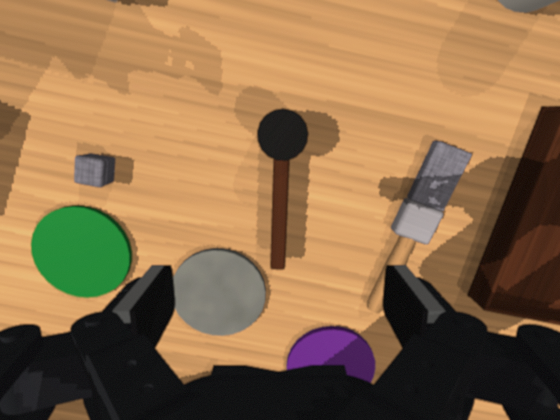

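```bash
python3 - <<'E'
from h import *
s,p=wrist(); h=onz(p,(282.5,134),.06); e=onz(p,(278,268.5),.037); d=h-e; y=np.arctan2(d[1],d[0]); print(h,e,np.degrees(y),np.hypot(*d[:2]))
c=[onz(p,q,.01) for q in [(220,291)]+[m['at'] for m in masks_of(p,'coaster')]]; print('coaster',c)
A=R.from_rotvec(s['orientation']).as_matrix(); g=h-.05*np.array([np.cos(y),np.sin(y),0]); g[2]=.037
print('units',A.T@(g-s['tool_pos'])/.08,'wz',-(y-np.arctan2(A[1,0],A[0,0]))/np.pi)
E
```

```text
[ 0.64999121 -0.30724867  0.06      ] [ 0.51386737 -0.33237602  0.037     ] 10.458604051209207 0.1384235682894448
coaster [array([ 0.46035296, -0.27566281,  0.01      ]), array([ 0.40732465, -0.42069331,  0.01      ]), array([ 0.47480182, -0.11456108,  0.01      ]), array([ 0.45633093, -0.2763431 ,  0.01      ])]
units [0.01717656 0.04444565 2.24332636] wz 0.008966680074942297
```

arm_command --rows '[{"x": 0.017,"y": 0.044,"z": 0.5,"wx": 0,"wy": 0,"wz": 0.009,"jaw": 1},{"x": 0,"y": 0,"z": 0.5,"wx": 0,"wy": 0,"wz": 0,"jaw": 1},{"x": 0,"y": 0,"z": 0.5,"wx": 0,"wy": 0,"wz": 0,"jaw": 1},{"x": 0,"y": 0,"z": 0.44,"wx": 0,"wy": 0,"wz": 0,"jaw": 1},{"x": 0,"y": 0,"z": 0.3,"wx": 0,"wy": 0,"wz": 0,"jaw": 1},{"x": 0,"y": 0,"z": 0,"wx": 0,"wy": 0,"wz": 0,"jaw": 0.1},{"x": 0,"y": 0,"z": 0,"wx": 0,"wy": 0,"wz": 0,"jaw": 0},{"x": 0,"y": 0,"z": 0,"wx": 0,"wy": 0,"wz": 0,"jaw": 0},{"x": 0,"y": 0,"z": 0,"wx": 0,"wy": 0,"wz": 0,"jaw": 0},{"x": 0,"y": 0,"z": 0,"wx": 0,"wy": 0,"wz": 0,"jaw": 0}]' --squeeze 110

```text
clock: 6.92
tool_pos: [0.6011, -0.3165, 0.0382]
orientation: [3.128, 0.282, 0.002]
force: [-0.3, -0.2, -0.7]
width: -0.0002
grip_force: 0.0
```

```bash
python3 - <<'E'
from h import *
s,p=wrist(); save(p,'w3.png'); print(s['tool_pos'],s['width'],s['grip_force'],s['force'])
E
```

```text
[ 0.60112326 -0.31653014  0.03818803] -0.000224365010649555 0.0 [-0.25987799 -0.19770866 -0.67996848]
```

View pics/w3.png

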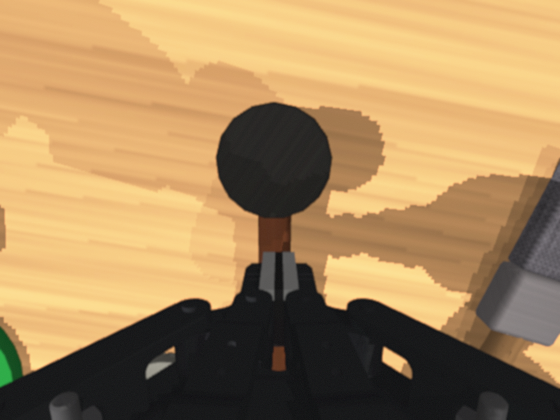

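```bash
python3 - <<'E'
from h import *
s,p=wrist(); A=R.from_rotvec(s['orientation']).as_matrix(); print(p['camera_matrix'],np.array(p['hand_eye']).round(4).tolist())
for x in (-11,0,11):
  for z in (-40,-20,-10,0,6,25): print(x,z,proj(p,s['tool_pos']+A@(np.array([x,0,z])/1000)).round(0))
a=np.radians(10.3)
print('handle mid top at 50:',proj(p,(.650-.05*np.cos(a),-.3072-.05*np.sin(a),.038)).round(), 'head',proj(p,(.650,-.3072,.06)))
for m in masks_of(p,'mallet'): print(m['score'],m['at'])
S=eyes.capture('scene'); cv2.imwrite('pics/s3.png',cv2.resize(S['image'][130:230,130:280],None,fx=4,fy=4,interpolation=cv2.INTER_CUBIC)[:,:,::-1])
E
```

```text
[[349.19678695   0.         278.40333462]
 [  0.         349.19678695 211.18897157]
 [  0.           0.           1.        ]] [[0.0008, 0.9648, 0.2632, 0.0667], [1.0, -0.0008, -0.0001, 0.0014], [0.0001, 0.2632, -0.9648, -0.1564], [0.0, 0.0, 0.0, 1.0]]
-11 -40 [275. 328.]
-11 -20 [275. 301.]
-11 -10 [275. 290.]
-11 0 [275. 280.]
-11 6 [276. 275.]
-11 25 [276. 260.]
0 -40 [275. 302.]
0 -20 [275. 278.]
0 -10 [275. 268.]
0 0 [275. 259.]
0 6 [276. 254.]
0 25 [276. 241.]
11 -40 [274. 275.]
11 -20 [275. 254.]
11 -10 [275. 245.]
11 0 [275. 238.]
11 6 [276. 234.]
11 25 [276. 222.]
handle mid top at 50: [275. 260.] head [274.01454868 161.23581897]
0.76 [277.0, 167.4]
```

View pics/s3.png

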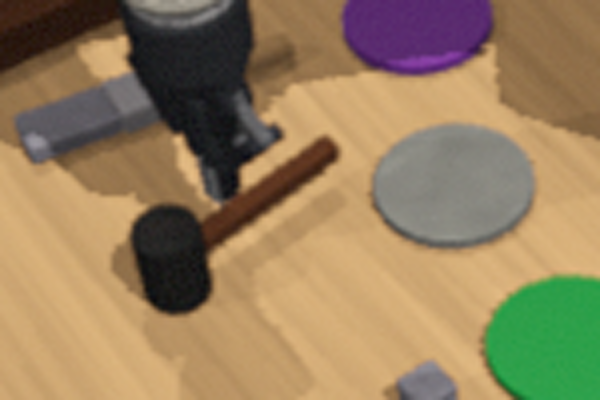

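```bash
python3 - <<'E'
from h import *
s=read_state(); S=eyes.capture('scene'); A=R.from_rotvec(s['orientation']).as_matrix()
for x in (-11,0,11):
  for z in (-20,-10,0,10,25): print(x,z,((proj(S,s['tool_pos']+A@(np.array([x,0,z])/1000))-130)*4).round(0), (s['tool_pos']+A@(np.array([x,0,z])/1000)).round(3))
a=np.radians(10.3)
for d in (35,50,65,140): print('handle',d,((proj(S,(.650-d/1e3*np.cos(a),-.3072-d/1e3*np.sin(a),.03))-130)*4).round())
print(s['clock'])
E
```

```text
-11 -20 [236. 178.] [ 0.59  -0.318  0.057]
-11 -10 [238. 189.] [ 0.59  -0.318  0.047]
-11 0 [240. 199.] [ 0.59  -0.318  0.037]
-11 10 [242. 210.] [ 0.59  -0.318  0.027]
-11 25 [245. 225.] [ 0.59  -0.318  0.012]
0 -20 [223. 187.] [ 0.601 -0.316  0.057]
0 -10 [225. 198.] [ 0.601 -0.316  0.047]
0 0 [227. 208.] [ 0.601 -0.316  0.037]
0 10 [229. 219.] [ 0.601 -0.316  0.027]
0 25 [233. 234.] [ 0.601 -0.316  0.012]
11 -20 [210. 197.] [ 0.612 -0.314  0.057]
11 -10 [212. 207.] [ 0.612 -0.314  0.047]
11 0 [214. 218.] [ 0.612 -0.314  0.037]
11 10 [217. 228.] [ 0.612 -0.314  0.027]
11 25 [220. 243.] [ 0.612 -0.314  0.012]
handle 35 [211. 229.]
handle 50 [229. 216.]
handle 65 [246. 204.]
handle 140 [331. 144.]
7.125
```

The wrist and scene views agree: the shut fingertips (wrist pixel (278,255), scene crop (222,195)) sit above the handle, at z of about 0.055. That is roughly 40 mm short of where the stated tool frame puts them. I'll open, go down in steps while watching the force, and close again.

arm_command --rows '[{"x": 0,"y": 0,"z": 0,"wx": 0,"wy": 0,"wz": 0,"jaw": 1},{"x": 0,"y": 0,"z": 0,"wx": 0,"wy": 0,"wz": 0,"jaw": 1},{"x": 0,"y": 0,"z": 0,"wx": 0,"wy": 0,"wz": 0,"jaw": 1},{"x": 0,"y": 0,"z": 0,"wx": 0,"wy": 0,"wz": 0,"jaw": 1},{"x": 0,"y": 0,"z": 0.15,"wx": 0,"wy": 0,"wz": 0,"jaw": 1},{"x": 0,"y": 0,"z": 0.15,"wx": 0,"wy": 0,"wz": 0,"jaw": 1},{"x": 0,"y": 0,"z": 0,"wx": 0,"wy": 0,"wz": 0,"jaw": 1}]' --squeeze 110

```text
clock: 8.05
tool_pos: [0.5993, -0.3154, 0.0106]
orientation: [-3.126, -0.281, 0.006]
force: [-0.4, 0.2, 0.8]
width: 0.0856
grip_force: 0.0
```

```bash
python3 - <<'E'
from h import *
s,p=wrist(); S=eyes.capture('scene'); print(s['tool_pos'],s['force'],s['width'])
a=cv2.resize(S['image'][130:230,130:260],None,fx=4,fy=4,interpolation=cv2.INTER_CUBIC); b=cv2.resize(p['image'],(267,200))
o=np.zeros((600,520,3),np.uint8); o[:400]=a; o[400:,:267]=b; cv2.imwrite('pics/s4.png',o[:,:,::-1])
E
```

```text
[ 0.5993204  -0.31542397  0.01059762] [-0.44904117  0.20184983  0.79879084] 0.08556732636590797
```

View pics/s4.png

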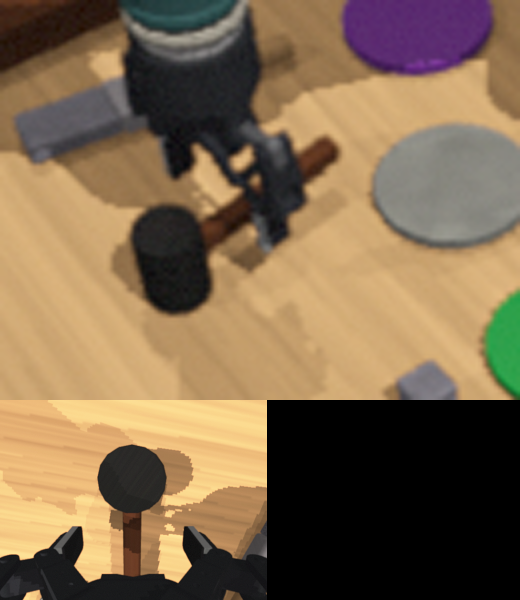

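The fingers now straddle the handle: the near fingertip is at crop (268,248) and the handle runs through (240,215). I'll go down another 12 mm and close.

arm_command --rows '[{"x": 0,"y": 0,"z": 0.15,"wx": 0,"wy": 0,"wz": 0,"jaw": 1},{"x": 0,"y": 0,"z": 0,"wx": 0,"wy": 0,"wz": 0,"jaw": 0.3},{"x": 0,"y": 0,"z": 0,"wx": 0,"wy": 0,"wz": 0,"jaw": 0},{"x": 0,"y": 0,"z": 0,"wx": 0,"wy": 0,"wz": 0,"jaw": 0},{"x": 0,"y": 0,"z": 0,"wx": 0,"wy": 0,"wz": 0,"jaw": 0},{"x": 0,"y": 0,"z": 0,"wx": 0,"wy": 0,"wz": 0,"jaw": 0}]' --squeeze 110

```text
clock: 8.9
tool_pos: [0.6011, -0.3163, 0.0021]
orientation: [3.129, 0.282, 0.001]
force: [-0.9, 0.8, 2.1]
width: 0.0138
grip_force: 107.3
```

arm_command --rows '[{"x": 0,"y": 0,"z": -0.3,"wx": 0,"wy": 0,"wz": 0,"jaw": 0},{"x": 0,"y": 0,"z": -0.5,"wx": 0,"wy": 0,"wz": 0,"jaw": 0},{"x": 0,"y": 0,"z": -0.6,"wx": 0,"wy": 0,"wz": 0,"jaw": 0},{"x": 0,"y": 0,"z": -0.45,"wx": 0,"wy": 0,"wz": 0,"jaw": 0},{"x": -0.08,"y": -0.4,"z": 0,"wx": 0,"wy": 0,"wz": 0,"jaw": 0},{"x": -0.08,"y": -0.7,"z": 0,"wx": 0,"wy": 0,"wz": 0,"jaw": 0},{"x": -0.08,"y": -0.74,"z": 0,"wx": 0,"wy": 0,"wz": 0,"jaw": 0},{"x": -0.08,"y": -0.74,"z": 0,"wx": 0,"wy": 0,"wz": 0,"jaw": 0},{"x": -0.08,"y": -0.74,"z": 0,"wx": 0,"wy": 0,"wz": 0,"jaw": 0},{"x": -0.08,"y": -0.74,"z": 0,"wx": 0,"wy": 0,"wz": 0,"jaw": 0},{"x": -0.1,"y": -0.5,"z": 0,"wx": 0,"wy": 0,"wz": 0,"jaw": 0},{"x": 0,"y": -0.28,"z": 0,"wx": 0,"wy": 0,"wz": 0,"jaw": 0}]' --squeeze 115

```text
clock: 10.4
tool_pos: [0.4843, 0.0583, 0.1487]
orientation: [-3.128, -0.285, 0.002]
force: [0.8, 0.1, -2.9]
width: 0.0132
grip_force: 112.5
```

```bash
python3 - <<'E'
from h import *
s,p=wrist(); S=eyes.capture('scene'); print(s['clock'],s['tool_pos'],s['orientation'],s['force'],s['width'],s['grip_force'])
A=R.from_rotvec(s['orientation']).as_matrix(); print(np.degrees(np.arctan2(A[1,0],A[0,0])))
print('head exp',s['tool_pos']+A@np.array([.0497,0,0]))
for q,n in((p,'w'),(S,'s')):
  for m in masks_of(q,'mallet')[:1]: print(n,m['score'],m['at'])
a=cv2.resize(S['image'][190:310,220:340],None,fx=4,fy=4,interpolation=cv2.INTER_CUBIC); b=cv2.resize(p['image'][:400],(320,228))
o=np.zeros((480,800,3),np.uint8); o[:,:480]=a; o[:228,480:]=b; cv2.imwrite('pics/s5.png',o[:,:,::-1])
E
```

```text
10.4 [0.4843254  0.05826048 0.14868423] [-3.12827874e+00 -2.85138930e-01  2.37598423e-03] [ 0.75204953  0.10391502 -2.89863888] 0.013246595705848905 112.47660040855408
10.4161238305527
head exp [0.53320632 0.06724603 0.14861091]
w 0.87 [279.3, 190.9]
s 0.65 [301.8, 228.6]
```

View pics/s5.png

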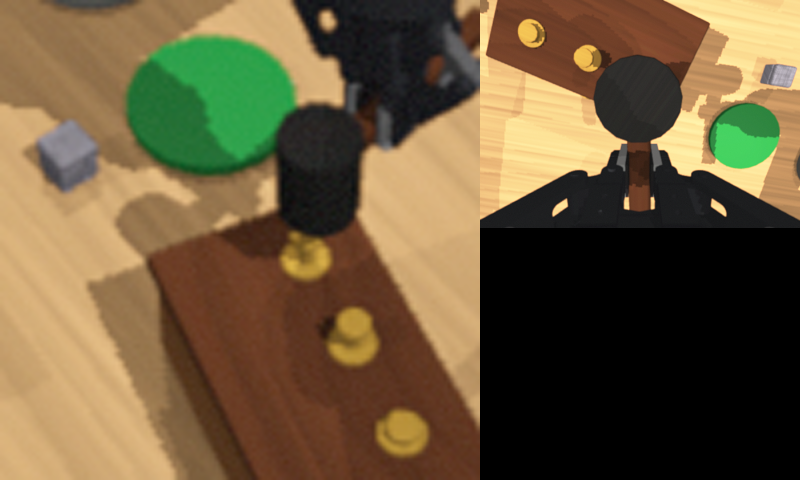

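The mallet is held level over the raised -y pin: the head is at crop (320,170) and the pin at (305,255). I'll check the alignment numerically.

```bash
python3 - <<'E'
from h import *
s,p=wrist(); S=eyes.capture('scene')
print('head S',onz(S,(220+319/4,190+130/4),.2066),'head W',onz(p,(276.5,172),.2066))
f=lambda x,y:((x-480)*1.75,y*400/228)
print('pin0 W',onz(p,f(588,54),.109),'home W',onz(p,f(531,31),.098))
E
```

```text
head S [0.53139636 0.06766651 0.2066    ] head W [0.53632408 0.06458931 0.2066    ]
pin0 W [0.55359332 0.11566928 0.109     ] home W [0.56476557 0.17453128 0.098     ]
```

arm_command --rows '[{"x": 0,"y": 0,"z": 0.25,"wx": 0,"wy": 0,"wz": 0,"jaw": 0},{"x": 0,"y": 0,"z": 0.3,"wx": 0,"wy": 0,"wz": 0,"jaw": 0},{"x": 0,"y": 0,"z": 0,"wx": 0,"wy": 0,"wz": 0,"jaw": 0}]' --squeeze 120

```text
clock: 11.08
tool_pos: [0.4854, 0.0553, 0.104]
orientation: [-3.129, -0.279, 0.004]
force: [0.4, 0.0, -1.4]
width: 0.0138
grip_force: 118.0
```

arm_command --rows '[{"x": 0,"y": 0,"z": -0.25,"wx": 0,"wy": 0,"wz": 0,"jaw": 0},{"x": 0,"y": 0,"z": 0,"wx": 0,"wy": 0,"wz": 0,"jaw": 0},{"x": 0,"y": 0,"z": 0.3,"wx": 0,"wy": 0,"wz": 0,"jaw": 0},{"x": 0,"y": 0,"z": 0,"wx": 0,"wy": 0,"wz": 0,"jaw": 0}]'

```text
clock: 11.58
tool_pos: [0.486, 0.056, 0.1008]
orientation: [-3.129, -0.281, 0.001]
force: [0.1, -0.3, -1.8]
width: 0.0133
grip_force: 117.9
```

arm_command --rows '[{"x": 0,"y": 0,"z": -0.25,"wx": 0,"wy": 0,"wz": 0,"jaw": 0},{"x": 0,"y": 0,"z": 0,"wx": 0,"wy": 0,"wz": 0,"jaw": 0},{"x": 0,"y": 0,"z": 0.28,"wx": 0,"wy": 0,"wz": 0,"jaw": 0},{"x": 0,"y": 0,"z": 0,"wx": 0,"wy": 0,"wz": 0,"jaw": 0}]'

```text
clock: 12.08
tool_pos: [0.4861, 0.0567, 0.0989]
orientation: [-3.128, -0.282, -0.001]
force: [0.5, -0.1, -1.9]
width: 0.0138
grip_force: 118.3
```

arm_command --rows '[{"x": 0,"y": 0,"z": -0.25,"wx": 0,"wy": 0,"wz": 0,"jaw": 0},{"x": 0,"y": 0,"z": 0,"wx": 0,"wy": 0,"wz": 0,"jaw": 0},{"x": 0,"y": 0,"z": 0.28,"wx": 0,"wy": 0,"wz": 0,"jaw": 0},{"x": 0,"y": 0,"z": 0,"wx": 0,"wy": 0,"wz": 0,"jaw": 0}]'

```text
clock: 12.58
tool_pos: [0.4863, 0.0555, 0.0969]
orientation: [3.127, 0.281, 0.002]
force: [0.4, -1.6, -0.4]
width: 0.0135
grip_force: 119.8
```

arm_command --rows '[{"x": 0,"y": 0,"z": -0.35,"wx": 0,"wy": 0,"wz": 0,"jaw": 0},{"x": 0,"y": 0,"z": -0.35,"wx": 0,"wy": 0,"wz": 0,"jaw": 0},{"x": 0.15,"y": -0.35,"z": 0,"wx": 0,"wy": 0,"wz": 0,"jaw": 0},{"x": 0.15,"y": -0.34,"z": 0,"wx": 0,"wy": 0,"wz": 0,"jaw": 0},{"x": 0,"y": 0,"z": 0,"wx": 0,"wy": 0,"wz": 0,"jaw": 0}]'

```text
clock: 13.2
tool_pos: [0.4992, 0.1163, 0.1513]
orientation: [-3.128, -0.286, 0.004]
force: [0.2, 0.3, -2.1]
width: 0.0137
grip_force: 119.4
```

```bash
python3 - <<'E'
from h import *
s,p=wrist(); S=eyes.capture('scene'); print(s['clock'],s['tool_pos'],s['orientation'],s['force'])
A=R.from_rotvec(s['orientation']).as_matrix(); print('head exp',s['tool_pos']+A@np.array([.0497,0,0]))
hsv=cv2.cvtColor(S['image'],cv2.COLOR_RGB2HSV); m=np.zeros((420,560),np.uint8); m[230:320,250:345]=cv2.inRange(hsv,(18,130,110),(35,255,255))[230:320,250:345]
N,l,st,c=cv2.connectedComponentsWithStats(m)
for i in range(1,N):
    if st[i,4]>8: print(st[i],c[i].round(1))
# expected pin1 top centre per height
for z in (.098,.102,.112): print(z,proj(S,(.5346,.0656,z)).round(1))
a=cv2.resize(S['image'][190:315,230:345],None,fx=4.8,fy=4.8,interpolation=cv2.INTER_CUBIC); cv2.imwrite('pics/s6.png',a[:,:,::-1]); print(a.shape)
E
```

```text
13.2 [0.4991967  0.1163169  0.15129229] [-3.12816298 -0.28575743  0.00363557] [ 0.16490123  0.28213199 -2.1320174 ]
head exp [0.54807396 0.12532195 0.15117955]
[290 250   9  10  64] [294.4 253.9]
[302 269  13  12 127] [307.8 274.6]
[314 293  13  11 117] [320.1 297.9]
0.098 [296.8 253. ]
0.102 [296.9 252. ]
0.112 [296.9 249.3]
(600, 552, 3)
```

View pics/s6.png

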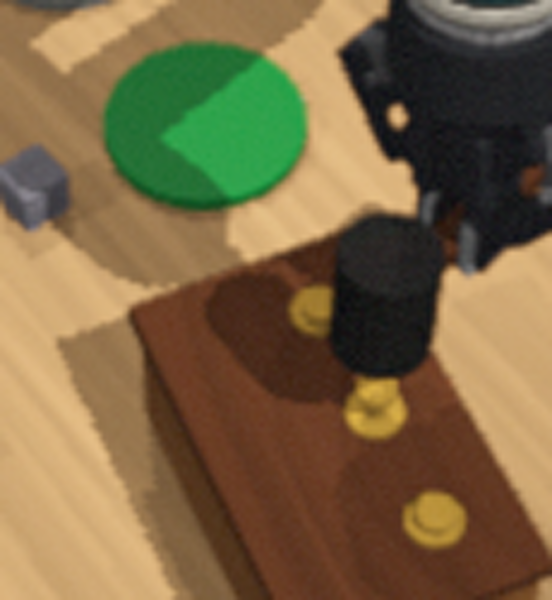

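The first pin (crop (318,310)) is now as low as the sound pin, and the mallet hangs over the middle pin at (378,395). I'll strike that one.

arm_command --rows '[{"x": 0,"y": 0,"z": 0.25,"wx": 0,"wy": 0,"wz": 0,"jaw": 0},{"x": 0,"y": 0,"z": 0.34,"wx": 0,"wy": 0,"wz": 0,"jaw": 0},{"x": 0,"y": 0,"z": 0,"wx": 0,"wy": 0,"wz": 0,"jaw": 0},{"x": 0,"y": 0,"z": -0.25,"wx": 0,"wy": 0,"wz": 0,"jaw": 0},{"x": 0,"y": 0,"z": 0,"wx": 0,"wy": 0,"wz": 0,"jaw": 0},{"x": 0,"y": 0,"z": 0.3,"wx": 0,"wy": 0,"wz": 0,"jaw": 0},{"x": 0,"y": 0,"z": 0,"wx": 0,"wy": 0,"wz": 0,"jaw": 0}]'

```text
clock: 14.18
tool_pos: [0.4988, 0.1146, 0.1001]
orientation: [3.129, 0.281, -0.004]
force: [0.0, 0.1, -1.8]
width: 0.0135
grip_force: 119.6
```

arm_command --rows '[{"x": 0,"y": 0,"z": -0.25,"wx": 0,"wy": 0,"wz": 0,"jaw": 0},{"x": 0,"y": 0,"z": 0,"wx": 0,"wy": 0,"wz": 0,"jaw": 0},{"x": 0,"y": 0,"z": 0.28,"wx": 0,"wy": 0,"wz": 0,"jaw": 0},{"x": 0,"y": 0,"z": 0,"wx": 0,"wy": 0,"wz": 0,"jaw": 0}]'

```text
clock: 14.68
tool_pos: [0.4989, 0.1148, 0.0978]
orientation: [3.129, 0.282, -0.004]
force: [0.4, -1.2, -1.8]
width: 0.0135
grip_force: 119.6
```

arm_command --rows '[{"x": 0,"y": 0,"z": -0.25,"wx": 0,"wy": 0,"wz": 0,"jaw": 0},{"x": 0,"y": 0,"z": 0,"wx": 0,"wy": 0,"wz": 0,"jaw": 0},{"x": 0,"y": 0,"z": 0.28,"wx": 0,"wy": 0,"wz": 0,"jaw": 0},{"x": 0,"y": 0,"z": 0,"wx": 0,"wy": 0,"wz": 0,"jaw": 0}]'

```text
clock: 15.18
tool_pos: [0.5007, 0.115, 0.0971]
orientation: [-3.129, -0.282, -0.004]
force: [0.6, 0.9, -1.6]
width: 0.0132
grip_force: 119.7
```

arm_command --rows '[{"x": 0,"y": 0,"z": -0.35,"wx": 0,"wy": 0,"wz": 0,"jaw": 0},{"x": 0,"y": 0,"z": -0.35,"wx": 0,"wy": 0,"wz": 0,"jaw": 0},{"x": 0,"y": 0.6,"z": 0,"wx": 0,"wy": 0,"wz": 0,"jaw": 0},{"x": 0,"y": 0.75,"z": 0,"wx": 0,"wy": 0,"wz": 0,"jaw": 0},{"x": 0,"y": 0.75,"z": 0,"wx": 0,"wy": 0,"wz": 0,"jaw": 0},{"x": 0,"y": 0.5,"z": 0,"wx": 0,"wy": 0,"wz": 0,"jaw": 0},{"x": 0,"y": 0,"z": 0,"wx": 0,"wy": 0,"wz": 0,"jaw": 0}]'

```text
clock: 16.05
tool_pos: [0.5364, -0.0925, 0.1516]
orientation: [-3.129, -0.274, 0.004]
force: [0.1, 0.2, -2.4]
width: 0.0134
grip_force: 119.4
```

```bash
python3 - <<'E'
from h import *
s,p=wrist(); S=eyes.capture('scene'); T=eyes.capture('top'); print(s['clock'],s['tool_pos'],s['orientation'],s['force'])
for P,b in((S,(250,230,95,90)),(T,(165,150,95,75))):
  hsv=cv2.cvtColor(P['image'],cv2.COLOR_RGB2HSV); x,y,w,h=b; m=np.zeros((420,560),np.uint8); m[y:y+h,x:x+w]=cv2.inRange(hsv,(18,130,80),(35,255,255))[y:y+h,x:x+w]
  N,l,st,c=cv2.connectedComponentsWithStats(m)
  for i in range(1,N):
    if st[i,4]>8: print(st[i],c[i].round(1))
# zero-mean correlation of each driven pin patch with the sound pin patch, at the projected spots, over assumed height
v=(.568,.1193,-.2355)
def M(P): c,q=np.cos(v[2]),np.sin(v[2]); return np.array([v[0]+c*P[0]-q*P[1],v[1]+q*P[0]+c*P[1],P[2]])
g=cv2.cvtColor(S['image'],cv2.COLOR_RGB2HSV)[:,:,2]
for y in (.06,0,-.06):
    u,w=proj(S,M((-.02,y,.094))); print(y,round(u,1),round(w,1)); print(cv2.getRectSubPix(g,(1,17),(u,w))[:,0].tolist())
E
```

```text
16.05 [ 0.53636304 -0.0924776   0.15159032] [-3.12949289 -0.27441845  0.00375186] [ 0.1047555   0.22288247 -2.42935343]
[290 249  13  11 102] [295.9 254.3]
[302 270  13  11 111] [307.7 275.2]
[314 292  13  12 118] [320.1 297.9]
[183 184   9   9  48] [187.  188.2]
[204 189   9   8  50] [207.9 192.7]
[225 193   9   9  53] [229.2 197.1]
[185 204   5   3  10] [187.1 204.9]
[206 211   3   4   9] [206.9 212.2]
0.06 320.4 297.8
[97, 94, 120, 166, 182, 184, 184, 184, 185, 183, 158, 157, 174, 158, 115, 91, 89]
0 308.2 275.3
[96, 96, 110, 153, 178, 183, 187, 201, 212, 204, 174, 164, 178, 168, 128, 105, 106]
-0.06 296.8 254.1
[110, 109, 115, 150, 203, 211, 204, 189, 186, 182, 155, 160, 176, 149, 105, 90, 90]
```

Both driven pins now show the same profile as the sound one, so all three look home. Next I'll carry the mallet to the grey coaster.

arm_command --rows '[{"x": -0.25,"y": 0.25,"z": 0,"wx": 0,"wy": 0,"wz": 0,"jaw": 0},{"x": -0.45,"y": 0.45,"z": 0,"wx": 0,"wy": 0,"wz": 0,"jaw": 0},{"x": -0.5,"y": 0.5,"z": 0,"wx": 0,"wy": 0,"wz": 0,"jaw": 0},{"x": -0.45,"y": 0.5,"z": 0,"wx": 0,"wy": 0,"wz": 0,"jaw": 0},{"x": -0.325,"y": 0.35,"z": 0.2,"wx": 0,"wy": 0,"wz": 0,"jaw": 0},{"x": 0,"y": 0,"z": 0.5,"wx": 0,"wy": 0,"wz": 0,"jaw": 0},{"x": 0,"y": 0,"z": 0.5,"wx": 0,"wy": 0,"wz": 0,"jaw": 0},{"x": 0,"y": 0,"z": 0.3,"wx": 0,"wy": 0,"wz": 0,"jaw": 0},{"x": 0,"y": 0,"z": 0,"wx": 0,"wy": 0,"wz": 0,"jaw": 0}]'

```text
clock: 17.32
tool_pos: [0.4094, -0.2765, 0.0302]
orientation: [-3.124, -0.285, 0.006]
force: [-0.5, 0.1, -1.7]
width: 0.0134
grip_force: 119.4
```

```bash
python3 - <<'E'
from h import *
s,p=wrist(); S=eyes.capture('scene'); print(s['clock'],s['tool_pos'],s['orientation'],s['force'])
A=R.from_rotvec(s['orientation']).as_matrix(); print('head exp',s['tool_pos']+A@np.array([.0497,0,0]))
zb=s['tool_pos'][2]-.0021
for P,n in((S,'S'),(p,'W')):
  hsv=cv2.cvtColor(P['image'],cv2.COLOR_RGB2HSV)
  for m in masks_of(P,'mallet')[:1]: 
    k=m['pixels']; ys,xs=np.where(k); print(n,'mallet',m['score'],m['at'],xs.min(),xs.max(),ys.min(),ys.max(),onz(P,m['at'],zb+.06))
  for m in masks_of(P,'coaster'):
    c=P['image'][m['pixels']].mean(0)
    if np.ptp(c)<35:
      e=cv2.fitEllipse(max(cv2.findContours(cv2.morphologyEx(m['pixels'].astype(np.uint8),cv2.MORPH_CLOSE,np.ones((3,3))),0,1)[0],key=len)); print(n,'coaster',m['score'],m['at'],e,onz(P,e[0],.01))
E
```

```text
17.325 [ 0.40940461 -0.2765308   0.03024787] [-3.12403712 -0.28456552  0.00647237] [-0.51201311  0.10285295 -1.72151363]
head exp [ 0.45828624 -0.26755067  0.03006444]
S mallet 0.92 [243.3, 159.3] 232 279 136 174 [ 0.46191901 -0.25384155  0.08814787]
S coaster 0.65 [242.9, 177.8] ((243.8184356689453, 176.85556030273438), (28.922170639038086, 39.791812896728516), 85.38706970214844) [ 0.45809374 -0.26507074  0.01      ]
W mallet 0.7 [279.1, 192.3] 197 358 97 371 [ 0.45466917 -0.27013539  0.08814787]
W coaster 0.65 [311.0, 103.9] ((285.40399169921875, 153.91201782226562), (198.44273376464844, 213.74574279785156), 18.398395538330078) [ 0.4576924  -0.27253968  0.01      ]
```

arm_command --rows '[{"x": 0,"y": 0.04,"z": 0.1,"wx": 0,"wy": 0,"wz": 0,"jaw": 0},{"x": 0,"y": 0,"z": 0.06,"wx": 0,"wy": 0,"wz": 0,"jaw": 0},{"x": 0,"y": 0,"z": 0.02,"wx": 0,"wy": 0,"wz": 0,"jaw": 0},{"x": 0,"y": 0,"z": 0,"wx": 0,"wy": 0,"wz": 0,"jaw": 0}]'

```text
clock: 18.12
tool_pos: [0.4111, -0.2823, 0.0178]
orientation: [-3.128, -0.281, 0.001]
force: [-0.8, -0.5, -2.6]
width: 0.0138
grip_force: 119.4
```

arm_command --rows '[{"x": 0,"y": 0,"z": 0.02,"wx": 0,"wy": 0,"wz": 0,"jaw": 0},{"x": 0,"y": 0,"z": 0,"wx": 0,"wy": 0,"wz": 0,"jaw": 0}]'

```text
clock: 18.38
tool_pos: [0.4113, -0.2824, 0.0166]
orientation: [-3.129, -0.282, -0.0]
force: [0.0, -0.5, -2.5]
width: 0.0137
grip_force: 119.4
```

```bash
python3 - <<'E'
from h import *
for i in range(4):
    s=read_state(); print(s['tool_pos'],s['force'],s['ft_torque'].round(3)); eyes.capture('top')
E
```

```text
[ 0.41130072 -0.28239531  0.01655838] [ 0.02844172 -0.46269599 -2.47119274] [ 0.049  0.071 -0.003]
[ 0.41135305 -0.28243137  0.01661205] [ 0.65776747 -0.32998635 -2.49158145] [ 0.018  0.093 -0.022]
[ 0.41133491 -0.28243835  0.016638  ] [-0.01048708 -0.87444368 -0.96256484] [-0.007  0.109  0.048]
[ 0.41139759 -0.2824565   0.01668229] [ 0.38382875  0.43793387 -1.74504137] [-0.043  0.137 -0.014]
```

arm_command --rows '[{"x": 0,"y": 0,"z": 0.03,"wx": 0,"wy": 0,"wz": 0,"jaw": 0},{"x": 0,"y": 0,"z": 0,"wx": 0,"wy": 0,"wz": 0,"jaw": 0}]'

```text
clock: 18.82
tool_pos: [0.4111, -0.2823, 0.0139]
orientation: [-3.128, -0.282, 0.001]
force: [-0.2, -0.5, -3.5]
width: 0.0137
grip_force: 119.4
```

arm_command --rows '[{"x": 0,"y": 0,"z": 0.015,"wx": 0,"wy": 0,"wz": 0,"jaw": 0},{"x": 0,"y": 0,"z": 0,"wx": 0,"wy": 0,"wz": 0,"jaw": 0}]'

```text
clock: 19.08
tool_pos: [0.4112, -0.2824, 0.0129]
orientation: [-3.129, -0.282, 0.0]
force: [-0.4, 0.4, -3.0]
width: 0.0136
grip_force: 119.4
```

arm_command --rows '[{"x": 0,"y": 0,"z": 0.012,"wx": 0,"wy": 0,"wz": 0,"jaw": 0},{"x": 0,"y": 0,"z": 0,"wx": 0,"wy": 0,"wz": 0,"jaw": 0}]'

```text
clock: 19.32
tool_pos: [0.4113, -0.2824, 0.0119]
orientation: [-3.129, -0.282, 0.0]
force: [0.3, -0.5, -1.7]
width: 0.0134
grip_force: 119.4
```

arm_command --rows '[{"x": 0,"y": 0,"z": 0.015,"wx": 0,"wy": 0,"wz": 0,"jaw": 0},{"x": 0,"y": 0,"z": 0,"wx": 0,"wy": 0,"wz": 0,"jaw": 0}]'

```text
clock: 19.58
tool_pos: [0.4112, -0.2823, 0.0107]
orientation: [-3.129, -0.282, 0.0]
force: [0.2, 0.2, -2.4]
width: 0.0132
grip_force: 119.4
```

arm_command --rows '[{"x": 0,"y": 0,"z": 0.012,"wx": 0,"wy": 0,"wz": 0,"jaw": 0},{"x": 0,"y": 0,"z": 0,"wx": 0,"wy": 0,"wz": 0,"jaw": 0}]'

```text
clock: 19.82
tool_pos: [0.4114, -0.2825, 0.0099]
orientation: [3.129, 0.282, 0.0]
force: [0.6, 0.3, -1.9]
width: 0.0135
grip_force: 119.5
```

arm_command --rows '[{"x": 0,"y": 0,"z": 0.012,"wx": 0,"wy": 0,"wz": 0,"jaw": 0},{"x": 0,"y": 0,"z": 0,"wx": 0,"wy": 0,"wz": 0,"jaw": 0}]'

```text
clock: 20.08
tool_pos: [0.4113, -0.2826, 0.0096]
orientation: [3.129, 0.282, 0.0]
force: [-2.8, 1.0, 4.7]
width: 0.0133
grip_force: 120.4
```

arm_command --rows '[{"x": 0,"y": 0,"z": 0.012,"wx": 0,"wy": 0,"wz": 0,"jaw": 0},{"x": 0,"y": 0,"z": 0,"wx": 0,"wy": 0,"wz": 0,"jaw": 0}]'

```text
clock: 20.32
tool_pos: [0.4113, -0.2827, 0.0095]
orientation: [3.129, 0.282, -0.0]
force: [-5.2, 2.2, 9.4]
width: 0.0132
grip_force: 121.2
```

```bash
python3 - <<'E'
from h import *
F=[]
for i in range(6):
    s=read_state(); F.append(s['force']); S=eyes.capture('scene')
print(np.mean(F,0),s['tool_pos'],s['clock'])
m=masks_of(S,'mallet')[0]; k=m['pixels']; ys,xs=np.where(k); print(m['at'],xs.min(),xs.max(),ys.min(),ys.max())
for z in (.0,.005,.01,.015): print(z,proj(S,(.459,-.272,z+.06)).round(1),proj(S,(.459,-.272,z)).round(1))
v=S['image'].max(2)
for c in (240,243,246): print(c,v[130:190,c].tolist())
E
```

```text
[-5.02118676  2.07839069  9.06134762] [ 0.41130712 -0.28267306  0.00950171] 20.575
[243.0, 165.1] 231 278 140 181
0.0 [241.  162.5] [242.3 178. ]
0.005 [240.9 161.1] [242.2 176.8]
0.01 [240.7 159.8] [242.1 175.5]
0.015 [240.6 158.4] [242.  174.2]
240 [23, 30, 36, 32, 23, 25, 26, 30, 36, 31, 25, 27, 24, 34, 57, 72, 64, 65, 111, 131, 146, 148, 149, 101, 46, 36, 33, 38, 41, 39, 42, 33, 38, 35, 35, 28, 21, 26, 25, 28, 23, 27, 31, 27, 21, 22, 22, 23, 24, 23, 33, 94, 123, 128, 127, 126, 126, 125, 128, 125]
243 [34, 26, 27, 29, 26, 23, 24, 32, 43, 44, 54, 45, 30, 22, 27, 28, 83, 178, 202, 208, 191, 187, 203, 163, 84, 35, 30, 32, 35, 35, 34, 39, 30, 30, 32, 29, 27, 24, 31, 21, 21, 21, 21, 20, 23, 30, 25, 26, 20, 26, 48, 108, 126, 126, 127, 127, 127, 127, 129, 127]
246 [32, 31, 33, 29, 31, 22, 20, 22, 18, 22, 21, 20, 20, 23, 27, 22, 28, 23, 26, 41, 77, 144, 177, 183, 145, 76, 35, 34, 32, 32, 34, 35, 34, 35, 24, 25, 22, 21, 28, 29, 27, 22, 23, 26, 22, 23, 28, 21, 28, 65, 110, 122, 123, 122, 122, 123, 124, 128, 128, 129]
```

arm_command --rows '[{"x": 0,"y": 0,"z": -0.022,"wx": 0,"wy": 0,"wz": 0,"jaw": 0},{"x": 0,"y": 0,"z": 0,"wx": 0,"wy": 0,"wz": 0,"jaw": 0},{"x": 0,"y": 0,"z": 0,"wx": 0,"wy": 0,"wz": 0,"jaw": 0.3},{"x": 0,"y": 0,"z": 0,"wx": 0,"wy": 0,"wz": 0,"jaw": 0.6},{"x": 0,"y": 0,"z": 0,"wx": 0,"wy": 0,"wz": 0,"jaw": 0.9},{"x": 0,"y": 0,"z": 0,"wx": 0,"wy": 0,"wz": 0,"jaw": 0.9},{"x": 0,"y": 0,"z": 0,"wx": 0,"wy": 0,"wz": 0,"jaw": 0.9}]' --squeeze 30

```text
clock: 21.55
tool_pos: [0.4114, -0.2825, 0.0097]
orientation: [3.129, 0.282, 0.0]
force: [-0.3, 0.2, 0.1]
width: 0.0772
grip_force: 0.0
```

arm_command --rows '[{"x": 0,"y": 0,"z": -0.1,"wx": 0,"wy": 0,"wz": 0,"jaw": 0.9},{"x": 0,"y": 0,"z": -0.3,"wx": 0,"wy": 0,"wz": 0,"jaw": 0.9},{"x": 0,"y": 0,"z": -0.5,"wx": 0,"wy": 0,"wz": 0,"jaw": 0.9},{"x": 0,"y": 0,"z": -0.5,"wx": 0,"wy": 0,"wz": 0,"jaw": 0.9},{"x": 0,"y": 0,"z": -0.5,"wx": 0,"wy": 0,"wz": 0,"jaw": 0.9},{"x": 0,"y": 0,"z": -0.3,"wx": 0,"wy": 0,"wz": 0,"jaw": 0.9},{"x": 0,"y": 0,"z": 0,"wx": 0,"wy": 0,"wz": 0,"jaw": 0.9}]'

```text
clock: 22.42
tool_pos: [0.4125, -0.2834, 0.1888]
orientation: [3.125, 0.281, 0.007]
force: [-0.2, -0.4, 0.1]
width: 0.0766
grip_force: 0.0
```

```bash
python3 - <<'E'
from h import *
s,p=wrist(); S=eyes.capture('scene'); print(s['clock'],s['tool_pos'],s['force'],s['width'])
for P,n in((S,'S'),(p,'W')):
  g=P['image'].max(2).astype(np.uint8)
  u=proj(P,(.459,-.271,.07)); x,y=int(u[0]),int(u[1]); r=25 if n=='S' else 50
  m=np.zeros((420,560),np.uint8); m[y-r:y+r+12,x-r:x+r]=(g<48)[y-r:y+r+12,x-r:x+r]
  N,l,st,c=cv2.connectedComponentsWithStats(m); i=1+st[1:,4].argmax(); print(n,'dark',st[i],c[i],'exp',u,'->',onz(P,c[i],.07))
  for k in masks_of(P,'mallet')[:1]: ys,xs=np.where(k['pixels']); print('mask',k['score'],k['at'],xs.min(),xs.max(),ys.min(),ys.max())
  for k in masks_of(P,'coaster'):
    if np.ptp(P['image'][k['pixels']].mean(0))<35:
      e=cv2.fitEllipse(cv2.convexHull(cv2.findNonZero(k['pixels'].astype(np.uint8)))); print('coaster',e,onz(P,e[0],.01))
hsv=cv2.cvtColor(S['image'],cv2.COLOR_RGB2HSV); m=np.zeros((420,560),np.uint8); m[230:320,250:345]=cv2.inRange(hsv,(18,130,110),(35,255,255))[230:320,250:345]
N,l,st,c=cv2.connectedComponentsWithStats(m); print(st[1:].tolist(),c[1:].round(1).tolist())
E
```

```text
22.425 [ 0.41246175 -0.28342579  0.18880907] [-0.19401859 -0.41370808  0.10341901] 0.07660346523207401
S dark [232 156  17  25 366] [239.78961749 168.05737705] exp [240.95571385 159.99749741] -> [ 0.4776789  -0.24853859  0.07      ]
mask 0.84 [247.1, 161.8] 231 277 140 181
coaster ((243.38714599609375, 176.0338592529297), (30.881755828857422, 40.523258209228516), 87.46347045898438) [ 0.45733184 -0.26827955  0.01      ]
W dark [ 248  109   57   57 2540] [276.10629921 137.18425197] exp [270.85062631 141.49584209] -> [ 0.46295255 -0.27442631  0.07      ]
mask 0.94 [277.4, 158.6] 246 305 108 287
coaster ((273.58905029296875, 139.63540649414062), (114.72502899169922, 116.58143615722656), 1.128898024559021) [ 0.45712338 -0.27296755  0.01      ]
[[290, 249, 13, 11, 102], [302, 270, 13, 11, 111], [314, 292, 13, 12, 121]] [[295.9, 254.3], [307.7, 275.3], [320.1, 297.9]]
```

```bash
python3 -c "
from plant import ticket
print(ticket.finish_job())"
```

```text
the job is handed in; nothing more can be done
None
```

The job is handed in at about 22 s on the robot's clock, with no verdict returned: both loose pins look fully home in the camera images, and the mallet stands released on the grey coaster, its head about 6 mm from the centre.

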